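Close up the laundry organiser on the washer lid

TASK

Swing the dark steel hanging arm away to the left until it stops, so that it is clear of the organiser, and leave it there. Then bring the blue peg tray over and butt it flush against the right-hand side of the grey fixed tray, standing flat, with no gap between them and their front and back ends lined up. Keep the three pegs in the blue tray and leave the bottle, cup and brush where they are.

Things in the scene. Friction and masses are not known exactly. Their poses are not given: they have to be found in the camera images.
- dock: Grey open tray fixed to the lid: 150 mm long (its x), 130 mm wide (its y), walls 50 mm high, 4 mm thick; a white block and a green tub inside, no higher than the walls. Origin: centre of its underside, on the lid; z up. Its right-hand (-y) flat side, 65 mm from the origin, is the one to butt against (left is the robot's +y side).
- tray_mid (a point): Blue open tray, loose, 0.35 kg: 150 mm long (its x), 130 mm wide (its y), walls 50 mm high. Along x over its middle runs a white grip bar 16 mm thick (y), 110 mm long, from 60 to 105 mm above the lid. Point: the tray's centre, 52.5 mm above its underside; z up. Butted in place it lies 130 mm to the -y side of the dock's origin. Symmetric; either way round is right.
- peg1_mid (a point): Yellow clothes peg, 90 by 25 by 12 mm, lying loose on the floor of the blue tray; point at its centre.
- peg2_mid (a point): Second such peg, likewise in the blue tray.
- peg3_mid (a point): Third such peg, likewise in the blue tray.
- swing_arm (a joint): Hinge of the dark steel hanging arm, rad, vertical axis: 0 with the arm pointing roughly to the robot, growing as it swings (clockwise seen from above) to the left (+y) up to its stop at 1.3, where it points roughly to the left. It needs about 1 N at the knob and stays where it is left.
- swing_hinge (a point): Point on the hinge axis, 192 mm above the lid, at the height of the arm's tube, on a fixed steel post of 22 mm diameter with a 60 mm foot. The post's cap reaches 217 mm above the lid.
- swing_knob (a point): Centre of the upright green round knob on the arm, 28 mm in diameter, 200 mm out from the hinge axis, 225 mm above the lid; the knob's top is at 245 mm, and the arm's tube (16 mm thick, 222 mm long) below it spans heights 184 to 200 mm.
- bottle: Closed orange bottle, 72 mm in diameter, 190 mm high, upright and loose on the lid or the wooden counter beside it; origin at the centre of its underside. Bystander.
- cup: Green clear dosing cup, 68 mm in diameter, 65 mm high, loose on the lid or the wooden counter beside it; origin at the centre of its underside. Bystander.
- brush: Red brush held in a steel clip, one loose piece about 180 mm long (its x), 44 mm wide, 40 mm high; origin underneath its middle. Bystander.
Things that resemble listed ones, but are neither listed nor needed, are in the scene too. Leave any yellow look-alike of the part that bears tray_mid alone.

How it is judged:
On the way, in this order (a step that is already met when the one before it is completed fails the run):
1. the hanging arm is swung left to its stop (value of joint swing_arm above 1.15 rad), for 0.2 s.
2. the blue tray stands flush against the grey tray (y of tray_mid in the frame of dock between -0.1333 and -0.127 m and x of tray_mid in the frame of dock between -0.008 and 0.008 m and z of tray_mid in the frame of dock between 0.047 and 0.057 m and angle between the x axis of tray_mid and the x axis of dock, either way round below 0.03 rad and angle between tray_mid's own z axis and vertical below 0.04 rad), for 0.2 s.
At the end, for the whole second after the job is handed in: The arm stands within 0.15 rad of its left stop. The blue tray stands flat on the lid (within 5 mm, 0.04 rad), against the right-hand side of the grey tray with a gap under 3 mm, parallel within 0.03 rad, ends lined up within 8 mm. All three pegs lie in the blue tray, everything is at rest (all of step 2 and value of joint swing_arm above 1.15 rad and linear speed of tray below 0.02 m/s and velocity of joint swing_arm below 0.05 rad/s and x of peg1_mid in the frame of tray_mid between -0.075 and 0.075 m and y of peg1_mid in the frame of tray_mid between -0.065 and 0.065 m and z of peg1_mid in the frame of tray_mid between -0.055 and 0 m and x of peg2_mid in the frame of tray_mid between -0.075 and 0.075 m and y of peg2_mid in the frame of tray_mid between -0.065 and 0.065 m and z of peg2_mid in the frame of tray_mid between -0.055 and 0 m and x of peg3_mid in the frame of tray_mid between -0.075 and 0.075 m and y of peg3_mid in the frame of tray_mid between -0.065 and 0.065 m and z of peg3_mid in the frame of tray_mid between -0.055 and 0 m); the robot touches nothing.
It fails at once if the bottle is shifted by more than 30 mm (distance of bottle from where it was at the start of the episode above 0.03 m).
It fails at once if the cup is shifted by more than 30 mm (distance of cup from where it was at the start of the episode above 0.03 m).
It fails at once if the brush is shifted by more than 30 mm (distance of brush from where it was at the start of the episode above 0.03 m).
It also fails if it takes over 72 s, if anything falls off the work surface, if the arm or the gripper's body presses on something with over 40 N, if the wrist force passes 120 N, or if a joint passes its speed limit or range.

ROBOT

A 7-joint arm with a two-finger parallel gripper is mounted at the origin on the work surface. World frame = base frame: x ahead of the robot, y to its left, z up, the work surface at z = 0. Lengths are in m, angles in rad, forces in N, time in s.
With the tool pointing down it reaches from about 0.425 to 0.925 m from the base axis. Payload 6.8 kg.
Tool frame: the origin (TCP) lies on the front face of the gripper's body, between the roots of the fingers; the fingertips stand 73 mm ahead of it and the grasp point (between the pads) lies 54 mm ahead of it; z points along the fingers, y is the line along which they close (so a half turn about z gives the same grasp; the last joint's range is limited). The gripper opens to 85 mm and grips with 20 to 120 N. Pads are 22 mm wide; open, the fingers measure 114 mm over their backs; the gripper's body (76 mm by 85 mm) begins 54 mm behind the grasp point. The pads swing forward as they close: fully open they stand 13 mm farther back than shut.
Start: joints at [-1.41, 0.477, 0.022, 1.555, -0.011, 1.109, -0.083], TCP at [0.179, 0.651, 0.304] pointing down, gripper open.
Joint ranges: [-2.96, 2.96], [-0.34, 2.1], [-1.41, 1.46], [0.24, 2.44], [-1.37, 4.51], [0.17, 1.92], [-2.96, 2.96]. Speed limits (rad/s): [2.39, 2.39, 3.14, 3.14, 3.14, 3.14, 3.14].

INTERFACE

Orientations are given as a unit quaternion [w, x, y, z].
In Python, from station import bot, optics gives the robot as it stands.
- The arm moves only by the tool drive_tool, never from a script. Its argument "deltas" is a list of rows, each an object with "gripper": the closure in counts, from 0 (fully open) to 255 (shut); "offset": the shift along the tool's x, y, z in units of 1000 mm (1.0 is 1000 mm), a list of three; "angular": the turn, a rotation vector about the tool's x, y, z in units of 45 degrees (1.0 is 45 degrees), a list of three. In form: [{"gripper": gripper, "offset": [dx, dy, dz], "angular": [rx, ry, rz]}, ...]. A call has 1 to 5 rows; each row is the pose to reach, as a shift and turn from the pose commanded when the call began, along the tool's axes at that moment; what a row does not reach only later rows make up. A row lasts 1/10 s, in which the tool goes at most 50 mm and 8.59 degrees, less where a joint would pass 70% of its speed; a pose out of reach is approached as far as the arm can. A call with a number of a shift or a turn outside -1 to 1 is refused whole. A call with a gripper value outside its range is refused whole. The fingers move at their own pace and stop on an object; "grip_force" is the grip in N (left out, the last holds). Time passes only in rows, so rows that repeat a pose let the fingers close. It gives the time, the measured TCP pose, the force, the opening and the grip force at its end, in the units of the state.
- bot.get_obs(): the state, without advancing time (a new reading comes with each control period).
- optics.read_camera(name): name is "side" or "top"; returns the picture (400x640x3 uint8, blue, green, red); there is no depth.
- optics.camera_model(name): a dict with "fx", "fy", "cx", "cy" (pixels), "dist" ([k1, k2, p1, p2, k3] as OpenCV has them; the pictures are not rectified), "cam_to_world" (4x4, takes a point from camera to world coordinates). Camera axes: x right, y up, looking along -z (the intrinsics and any distortion apply to the point x, -y, -z); pixel columns grow to the right and rows downward; lengths in m; the calibration is good to about 2 mm. A picture is of the moment at which its call begins. camera_model takes no time and is no camera call.
- bot.hand_in(): hands the job in; it is judged then, once.
The state is a dict: "t": time; "q": joint angles; "joint_vel": joint speeds; "joint_torque": joint torques, N m; "eef_pos": TCP position; "tool_rot": TCP orientation; "contact_force": force on the tool from outside, world axes, zero at the start; "torque": the same for the moment, N m; "gripper_width": opening from 0.0 (shut) to 1.0 (fully open); "grasp_force": force on a finger pad.
Only numpy, scipy, OpenCV 4.12 (cv2) and the standard library are available. Lean on these libraries where they do the work, as an engineer would, in place of code of your own. Each camera call takes 0.05 s, during which the arm holds its last target. There are 200 camera calls.

## Working session

There is one attempt and no reset: what is moved stays moved. The work goes in short steps, Python scripts to look and compute and a tool call to move; the robot and the scene stay as the last step left them, time stands still between calls to the robot, and variables do not carry over. Pictures are saved under pics/ and viewed, at most 10 in all, crops included, and the job is handed in when it is done.

Besides the shell and the picture viewer there is one more tool, called after ">>>" in YAML: its name, and indented under it one key for each argument. drive_tool: Moves the arm, as the interface text tells. Its arguments: {"type":"object","properties":{"deltas":{"type":"array"},"grip_force":{"type":"number"}},"required":["deltas"]}

```bash
mkdir -p pics; cat > h.py <<'E'
import numpy as np, cv2
from station import bot, optics
def ray(cam,px):
    m=optics.camera_model(cam); K=np.array([[m['fx'],0,m['cx']],[0,m['fy'],m['cy']],[0,0,1.]])
    p=cv2.undistortPoints(np.array(px,float).reshape(-1,1,2),K,np.array(m['dist'],float)).reshape(-1,2)
    T=np.array(m['cam_to_world']); d=np.c_[p[:,0],-p[:,1],-np.ones(len(p))]@T[:3,:3].T
    return T[:3,3],d
def plane(cam,px,z):
    o,d=ray(cam,px); return o+d*((z-o[2])/d[:,2])[:,None]
def two(pa,pb,ca='side',cb='top'):
    o1,d1=ray(ca,pa);o2,d2=ray(cb,pb);d1,d2=d1[0],d2[0]
    s=np.linalg.lstsq(np.c_[d1,-d2],o2-o1,rcond=None)[0]
    a,b=o1+s[0]*d1,o2+s[1]*d2; return (a+b)/2,np.linalg.norm(a-b)
def proj(cam,P):
    m=optics.camera_model(cam); K=np.array([[m['fx'],0,m['cx']],[0,m['fy'],m['cy']],[0,0,1.]])
    T=np.array(m['cam_to_world']); p=(np.atleast_2d(P)-T[:3,3])@T[:3,:3]
    return cv2.projectPoints(p*[1,-1,-1],np.zeros(3),np.zeros(3),K,np.array(m['dist'],float))[0].reshape(-1,2)
E
python3 - <<'E'
from h import *
np.set_printoptions(precision=3,suppress=True)
for c in('side','top'):
    cv2.imwrite(f'pics/{c}0.png',optics.read_camera(c)); m=optics.camera_model(c);print(m['fx'],np.array(m['cam_to_world']))
print(bot.get_obs())
E
```

```text
381.6680489092316 [[-0.981  0.097 -0.171  0.335]
 [-0.196 -0.556  0.808  0.827]
 [-0.016  0.826  0.564  0.779]
 [ 0.     0.     0.     1.   ]]
443.0245782870364 [[-0.01   0.997 -0.073  0.434]
 [-0.999 -0.013 -0.033 -0.08 ]
 [-0.034  0.072  0.997  1.366]
 [ 0.     0.     0.     1.   ]]
{'t': 0.1, 'q': array([-1.41 ,  0.478,  0.022,  1.556, -0.012,  1.109, -0.083]), 'joint_vel': array([ 0.002, -0.002, -0.002, -0.003,  0.001, -0.003, -0.002]), 'joint_torque': array([  0.004, -59.776,   1.613, -28.196,   0.013,   0.005,   0.   ]), 'eef_pos': array([0.179, 0.65 , 0.303]), 'tool_rot': array([-0.   ,  0.134,  0.991, -0.001]), 'contact_force': array([0.784, 1.121, 0.33 ]), 'torque': array([ 0.018,  0.   , -0.016]), 'grasp_force': 0.0, 'gripper_width': 0.9977731269058813}
```

View pics/side0.png

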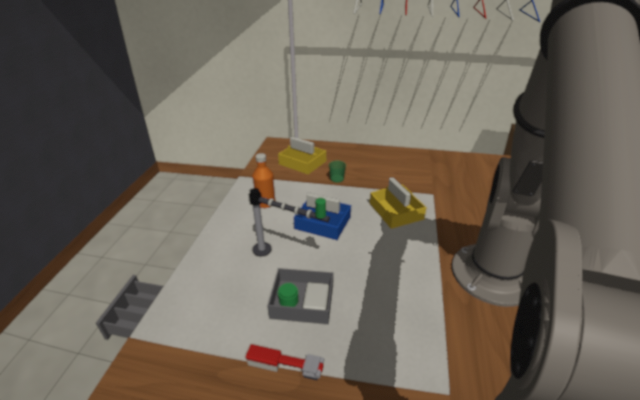

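View pics/top0.png

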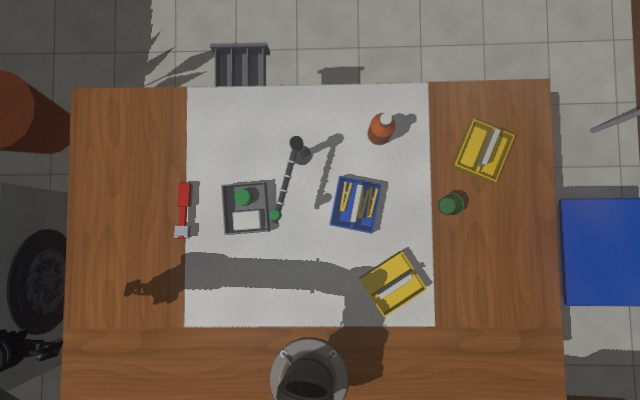

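The side view, looking toward -y, shows the post at (260,225), the knob at (320,208) in front of the blue tray at (322,217), and the grey tray at (302,296).

In the top view (x up, y left), the positions are:
- **Blue tray:** (357,203)
- **Grey dock:** (246,207)
- **Hinge:** (297,143)
- **Knob:** (274,215)
- **Bottle:** (381,128)
- **Cup:** (452,203)
- **Brush:** (183,210)

What could be mistaken for the blue tray: yellow trays at (393,283) and (485,150), and the blue slab on the floor at (600,250). I choose the blue tray at (357,203), which has the pegs and white bar. For the knob, the green tub at (243,197) and the green cup at (452,203) look alike. I choose (274,215), which sits at the arm's end.

```bash
python3 - <<'E'
from h import *
np.set_printoptions(precision=4,suppress=True)
for s,t in [((238,178),(428,83)),((437,190),(434,326)),((145,340),(187,88)),((320,201),(274,215)),((262,249),(302,156))]: print(two(s,t))
im=cv2.imread('pics/top0.png'); hsv=cv2.cvtColor(im,cv2.COLOR_BGR2HSV)
for n,lo,hi,(x0,y0,x1,y1) in [('blue',(105,120,40),(130,255,255),(310,150,410,250)),('knob',(55,100,30),(90,255,255),(266,205,285,225)),('orange',(3,120,60),(20,255,255),(360,100,410,150))]:
    m=np.zeros(im.shape[:2],np.uint8); m[y0:y1,x0:x1]=cv2.inRange(hsv,lo,hi)[y0:y1,x0:x1]
    p=cv2.findNonZero(m); print(n,len(p),cv2.minAreaRect(p),p.reshape(-1,2).mean(0))
big=cv2.resize(im[120:250,210:420],None,fx=3.8,fy=3.8,interpolation=cv2.INTER_CUBIC)
cv2.imwrite('pics/crop1.png',big)
E
```

```text
(array([ 0.9012, -0.3801, -0.0116]), np.float64(0.008837036355829163))
(array([ 0.148 , -0.3705,  0.0231]), np.float64(0.011995059090795498))
(array([ 0.8809,  0.3767, -0.011 ]), np.float64(0.03186896823817447))
(array([0.4808, 0.0729, 0.2406]), np.float64(0.006373010305237785))
(array([0.6725, 0.0173, 0.0016]), np.float64(0.005719888159893446))
blue 652 ((355.6153869628906, 203.92306518554688), (42.753318786621094, 49.81350326538086), 11.309932708740234) [354.862  207.6411]
knob 83 ((274.0, 214.5), (10.0, 9.0), 0.0) [273.7349 214.2892]
orange 429 ((380.2731628417969, 129.74143981933594), (23.327571868896484, 28.356271743774414), 24.77513885498047) [378.9324 130.1865]
```

View pics/crop1.png

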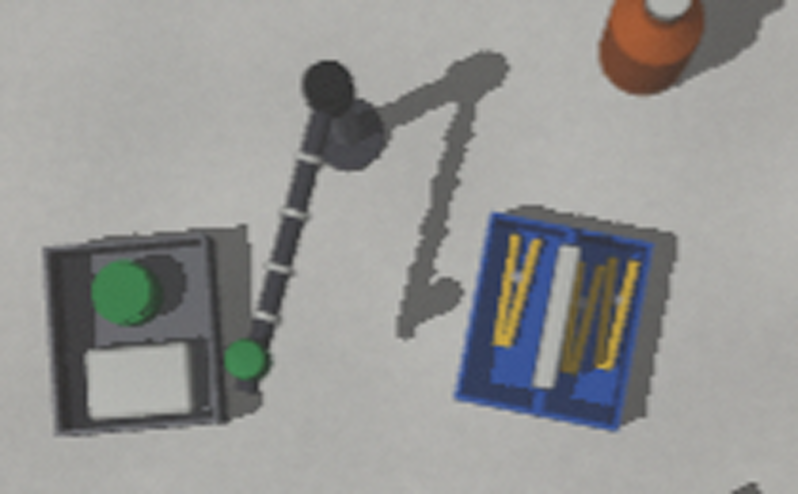

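The crop confirms both choices: the blue tray with white bar and pegs has rim corners at (492,213), (652,243), (618,430) and (458,400). The knob is at (245,358), and the dock's rim starts at (45,247).

```bash
python3 - <<'E'
from h import *
np.set_printoptions(precision=4,suppress=True)
f=lambda c,z:plane('top',np.array(c)/3.8+[210-.37,120-.37],z)
for n,c in [('dock',[(45,247),(208,237),(218,424),(57,433)]),('blue',[(492,213),(652,243),(618,430),(458,400)])]:
    p=f(c,.05)[:,:2]; print(n,p,p.mean(0),'sides',np.linalg.norm(p-np.roll(p,-1,0),axis=1))
    for a,b in((3,0),(2,1)):d=p[b]-p[a];print('x-dir',np.arctan2(d[1],d[0]))
    for a,b in((1,0),(2,3)):d=p[b]-p[a];print('y-dir',np.arctan2(d[1],d[0])-np.pi/2)
print('bar',f([(569,246),(545,388)],.105)); 
print('knob',f([(245,358)],.245),'hinge',f([(328,85)],.217), 'foot',f([(351,135)],.0))
print('bottle',plane('top',[(381,128)],.1),'brush',plane('top',[(183,210)],.02))
print('front yellow',plane('top',[(360,285),(402,252),(426,287),(386,318)],.05))
E
```

```text
dock [[0.5782 0.2563]
 [0.5844 0.1269]
 [0.437  0.1192]
 [0.4314 0.246 ]] [0.5077 0.1871] sides [0.1296 0.1476 0.1269 0.1472]
x-dir 0.07028258799309053
x-dir 0.05202440753219646
y-dir 0.04769727490458853
y-dir 0.044537819011150726
blue [[ 0.6002 -0.0974]
 [ 0.5747 -0.2221]
 [ 0.4292 -0.1928]
 [ 0.4537 -0.0689]] [ 0.5145 -0.1453] sides [0.1273 0.1485 0.1263 0.1492]
x-dir -0.19216299045274599
x-dir -0.1983769340040284
y-dir -0.2015556625074335
y-dir -0.1957268207172267
bar [[ 0.5675 -0.1541  0.105 ]
 [ 0.4612 -0.1344  0.105 ]]
knob [[0.4804 0.0715 0.245 ]] hinge [[0.6699 0.017  0.217 ]] foot [[0.6726 0.0167 0.    ]]
bottle [[ 0.7305 -0.2193  0.1   ]] brush [[0.5049 0.3821 0.02  ]]
front yellow [[ 0.2772 -0.1541  0.05  ]
 [ 0.3722 -0.2786  0.05  ]
 [ 0.2706 -0.3452  0.05  ]
 [ 0.1824 -0.2276  0.05  ]]
```

>>> drive_tool:
  deltas:
    - {"gripper": 110,"offset": [0,0,-0.05],"angular": [0,0,0]}
    - {"gripper": 110,"offset": [-0.17,-0.18,-0.06],"angular": [0,0,0]}
    - {"gripper": 110,"offset": [-0.17,-0.18,-0.06],"angular": [0,0,0]}
    - {"gripper": 110,"offset": [-0.17,-0.18,-0.06],"angular": [0,0,0]}
    - {"gripper": 110,"offset": [-0.17,-0.18,-0.06],"angular": [0,0,0]}

```text
t: 0.6
eef_pos: [0.2736, 0.4722, 0.3617]
tool_rot: [-0.0, 0.134, 0.991, -0.0]
contact_force: [0.4, 0.4, 0.8]
gripper_width: 0.568
grasp_force: 0.0
```

>>> drive_tool:
  deltas:
    - {"gripper": 110,"offset": [-0.25,-0.28,0],"angular": [0,0,0]}
    - {"gripper": 110,"offset": [-0.25,-0.28,0],"angular": [0,0,0]}
    - {"gripper": 110,"offset": [-0.25,-0.28,0],"angular": [0,0,0]}
    - {"gripper": 110,"offset": [-0.25,-0.28,0],"angular": [0,0,0]}
    - {"gripper": 110,"offset": [-0.25,-0.28,0],"angular": [0,0,0]}

```text
t: 1.1
eef_pos: [0.3843, 0.2481, 0.3619]
tool_rot: [-0.0, 0.134, 0.991, 0.0]
contact_force: [1.4, 0.7, 0.2]
gripper_width: 0.569
grasp_force: 0.0
```

```bash
cat >> h.py <<'E'
from scipy.spatial.transform import Rotation as Ro
def go(*wp):
    """wp: (x,y,z,yaw of tool y axis in deg) -> offset/angular from the present pose"""
    o=bot.get_obs(); w,x,y,z=o['tool_rot']; R=Ro.from_quat([x,y,z,w]); 
    ya=R.as_matrix()[:,1]; print('t',o['t'],'pos',np.round(o['eef_pos'],4),'yaw',np.degrees(np.arctan2(ya[1],ya[0])).round(2),'F',np.round(o['contact_force'],1),'w',round(o['gripper_width'],3),'gf',o['grasp_force'])
    for p in wp:
        t=np.radians(p[3]); yv=np.array([np.cos(t),np.sin(t),0]); zv=np.array([0,0,-1.]); 
        Rt=Ro.from_matrix(np.c_[np.cross(yv,zv),yv,zv])
        print(p,(R.inv().apply(np.array(p[:3])-o['eef_pos'])).round(4),((R.inv()*Rt).as_rotvec()/(np.pi/4)).round(4))
E
python3 -c "
from h import *
go((.4804,.0715,.36,74.6),(.4804,.0715,.284,74.6))"
```

```text
t 1.1 pos [0.3843 0.2481 0.3619] yaw 74.6 F [1.4 0.7 0.2] w 0.569 gf 0.0
(0.4804, 0.0715, 0.36, 74.6) [-0.1395 -0.1448  0.0018] [ 0.0002 -0.0003  0.    ]
(0.4804, 0.0715, 0.284, 74.6) [-0.1396 -0.1448  0.0778] [ 0.0002 -0.0003  0.    ]
```

>>> drive_tool:
  deltas:
    - {"gripper": 110,"offset": [-0.14,-0.145,0],"angular": [0,0,0]}
    - {"gripper": 110,"offset": [-0.14,-0.145,0],"angular": [0,0,0]}
    - {"gripper": 110,"offset": [-0.14,-0.145,0],"angular": [0,0,0]}
    - {"gripper": 110,"offset": [-0.14,-0.145,0],"angular": [0,0,0]}
    - {"gripper": 110,"offset": [-0.14,-0.145,0],"angular": [0,0,0]}

```text
t: 1.6
eef_pos: [0.4823, 0.0666, 0.3622]
tool_rot: [0.001, 0.139, 0.99, -0.001]
contact_force: [-0.4, 0.2, -0.4]
gripper_width: 0.572
grasp_force: 0.0
```

```bash
python3 -c "
from h import *
go((.4804,.0715,.284,74.6))
a=optics.read_camera('side')[150:270,220:400];cv2.imwrite('pics/s1.png',cv2.resize(a,None,fx=4.4,fy=4.4,interpolation=2))
print(proj('side',[(.4804,.0715,.245),(.4804,.0715,.205)]))"
```

```text
t 1.6 pos [0.4823 0.0666 0.3622] yaw 74.0 F [-0.4  0.2 -0.4] w 0.572 gf 0.0
(0.4804, 0.0715, 0.284, 74.6) [0.0033 0.0044 0.0781] [-0.0023  0.0025 -0.0133]
[[321.54020391 199.30441485]
 [321.65939511 212.38408869]]
```

View pics/s1.png

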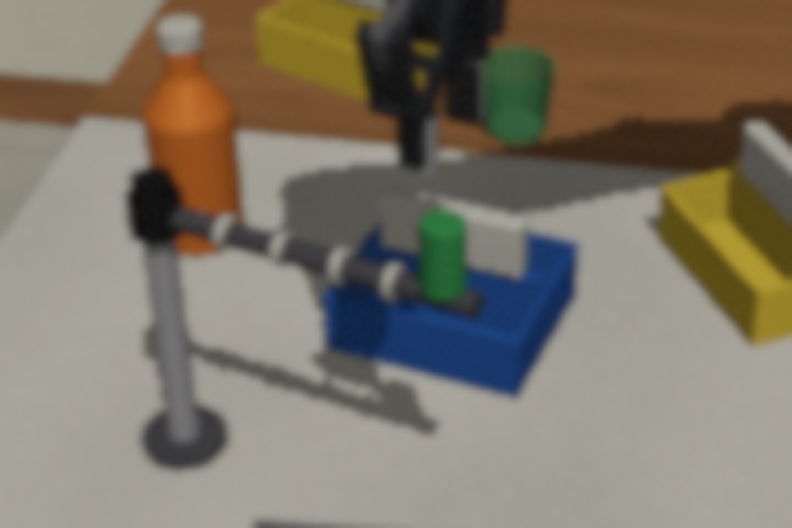

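The knob is at crop (442,255), full image (320,208), where projection predicts it. The gripper hangs above and behind it, at crop (430,110). Descending to cage the knob.

>>> drive_tool:
  deltas:
    - {"gripper": 110,"offset": [0.003,0.004,0.04],"angular": [0,0,0]}
    - {"gripper": 110,"offset": [0.003,0.004,0.078],"angular": [0,0,0]}
    - {"gripper": 110,"offset": [0.003,0.004,0.078],"angular": [0,0,0]}

```text
t: 1.95
eef_pos: [0.4752, 0.0787, 0.2799]
tool_rot: [-0.004, 0.133, 0.991, -0.002]
contact_force: [0.0, -0.2, 0.2]
gripper_width: 0.571
grasp_force: 0.0
```

```bash
python3 -c "
from h import *
H=np.array([.6705,.017]);r=.2;a0=163.8
go(*[(*(H+r*np.array([np.cos(np.radians(a)),np.sin(np.radians(a))])+0.004*np.array([np.sin(np.radians(a)),-np.cos(np.radians(a))])).round(4),.284,a-90) for a in np.arange(156,75,-8)])"
```

```text
t 1.95 pos [0.4752 0.0787 0.2799] yaw 74.72 F [ 0.  -0.2  0.2] w 0.571 gf 0.0
(np.float64(0.4894), np.float64(0.102), 0.284, np.int64(66)) [-0.0075  0.0262 -0.0043] [-0.0074 -0.0094  0.1938]
(np.float64(0.503), np.float64(0.1264), 0.284, np.int64(58)) [-0.0142  0.0533 -0.0045] [-0.0081 -0.0088  0.3716]
(np.float64(0.5199), np.float64(0.1486), 0.284, np.int64(50)) [-0.0247  0.0791 -0.0047] [-0.0087 -0.0083  0.5494]
(np.float64(0.5396), np.float64(0.1683), 0.284, np.int64(42)) [-0.0385  0.1033 -0.005 ] [-0.0093 -0.0077  0.7271]
(np.float64(0.562), np.float64(0.185), 0.284, np.int64(34)) [-0.0557  0.1253 -0.0052] [-0.0099 -0.0071  0.9049]
(np.float64(0.5864), np.float64(0.1985), 0.284, np.int64(26)) [-0.0757  0.1448 -0.0055] [-0.0105 -0.0064  1.0827]
(np.float64(0.6125), np.float64(0.2084), 0.284, np.int64(18)) [-0.0982  0.1612 -0.0057] [-0.011  -0.0058  1.2605]
(np.float64(0.6397), np.float64(0.2147), 0.284, np.int64(10)) [-0.1228  0.1745 -0.006 ] [-0.0116 -0.005   1.4382]
(np.float64(0.6675), np.float64(0.217), 0.284, np.int64(2)) [-0.149   0.184  -0.0062] [-0.0121 -0.0043  1.616 ]
(np.float64(0.6954), np.float64(0.2155), 0.284, np.int64(-6)) [-0.1763  0.1899 -0.0065] [-0.0125 -0.0035  1.7938]
(np.float64(0.7228), np.float64(0.2101), 0.284, np.int64(-14)) [-0.2042  0.1919 -0.0067] [-0.013  -0.0026  1.9716]
```

>>> drive_tool:
  deltas:
    - {"gripper": 110,"offset": [-0.007,0.026,-0.004],"angular": [0,0,0.18]}
    - {"gripper": 110,"offset": [-0.014,0.053,-0.004],"angular": [0,0,0.36]}
    - {"gripper": 110,"offset": [-0.025,0.079,-0.004],"angular": [0,0,0.54]}
    - {"gripper": 110,"offset": [-0.038,0.103,-0.004],"angular": [0,0,0.72]}
    - {"gripper": 110,"offset": [-0.056,0.125,-0.004],"angular": [0,0,0.9]}

```text
t: 2.45
eef_pos: [0.5657, 0.1863, 0.2897]
tool_rot: [-0.001, 0.47, 0.883, 0.001]
contact_force: [-0.1, -1.5, 1.0]
gripper_width: 0.563
grasp_force: 0.4
```

```bash
python3 -c "
from h import *
H=np.array([.6705,.017]);r=.2
go(*[(*(H+r*np.array([np.cos(np.radians(a)),np.sin(np.radians(a))])+0.004*np.array([np.sin(np.radians(a)),-np.cos(np.radians(a))])).round(4),.284,a-90) for a in np.arange(116,75,-8)])"
```

```text
t 2.45 pos [0.5657 0.1863 0.2897] yaw 33.92 F [-0.1 -1.5  1. ] w 0.563 gf 0.4382786527276039
(np.float64(0.5864), np.float64(0.1985), 0.284, np.int64(26)) [-0.0014  0.024   0.0057] [ 0.0004 -0.0019  0.1759]
(np.float64(0.6125), np.float64(0.2084), 0.284, np.int64(18)) [-0.0077  0.0512  0.0057] [ 3.000e-04 -1.900e-03  3.537e-01]
(np.float64(0.6397), np.float64(0.2147), 0.284, np.int64(10)) [-0.0177  0.0772  0.0057] [ 1.000e-04 -1.900e-03  5.315e-01]
(np.float64(0.6675), np.float64(0.217), 0.284, np.int64(2)) [-0.0313  0.1016  0.0057] [-0.     -0.002   0.7093]
(np.float64(0.6954), np.float64(0.2155), 0.284, np.int64(-6)) [-0.0481  0.1239  0.0056] [-2.00e-04 -2.00e-03  8.87e-01]
(np.float64(0.7228), np.float64(0.2101), 0.284, np.int64(-14)) [-0.0679  0.1436  0.0056] [-3.0000e-04 -2.0000e-03  1.0648e+00]
```

>>> drive_tool:
  deltas:
    - {"gripper": 110,"offset": [-0.001,0.024,0.004],"angular": [0,0,0.17]}
    - {"gripper": 110,"offset": [-0.008,0.051,0.004],"angular": [0,0,0.35]}
    - {"gripper": 110,"offset": [-0.013,0.064,0.004],"angular": [0,0,0.44]}

```text
t: 2.75
eef_pos: [0.6217, 0.2105, 0.2844]
tool_rot: [-0.006, 0.614, 0.789, -0.006]
contact_force: [-46.9, -10.3, 33.8]
gripper_width: 0.571
grasp_force: 24.8
```

```bash
python3 -c "
from h import *
H=np.array([.6705,.017]);r=.2
go(*[(*(H+r*np.array([np.cos(np.radians(a)),np.sin(np.radians(a))])+0.004*np.array([np.sin(np.radians(a)),-np.cos(np.radians(a))])).round(4),.284,a-90) for a in np.arange(100,67,-4)])"
```

```text
t 2.75 pos [0.6217 0.2105 0.2844] yaw 14.2 F [-46.9 -10.3  33.8] w 0.571 gf 24.750720262527466
(np.float64(0.6397), np.float64(0.2147), 0.284, np.int64(10)) [-0.0003  0.0185  0.0001] [-0.0206 -0.0019  0.0933]
(np.float64(0.6536), np.float64(0.2163), 0.284, np.int64(6)) [-0.0022  0.0324 -0.0002] [-0.0207 -0.0012  0.1822]
(np.float64(0.6675), np.float64(0.217), 0.284, np.int64(2)) [-0.0049  0.046  -0.0004] [-0.0208 -0.0005  0.2711]
(np.float64(0.6815), np.float64(0.2167), 0.284, np.int64(-2)) [-0.0087  0.0595 -0.0006] [-2.08e-02  2.00e-04  3.60e-01]
(np.float64(0.6954), np.float64(0.2155), 0.284, np.int64(-6)) [-0.0132  0.0727 -0.0008] [-0.0208  0.001   0.4489]
(np.float64(0.7092), np.float64(0.2133), 0.284, np.int64(-10)) [-0.0187  0.0856 -0.001 ] [-0.0208  0.0017  0.5378]
(np.float64(0.7228), np.float64(0.2101), 0.284, np.int64(-14)) [-0.0252  0.098  -0.0013] [-0.0208  0.0024  0.6267]
(np.float64(0.7361), np.float64(0.206), 0.284, np.int64(-18)) [-0.0324  0.1098 -0.0015] [-0.0208  0.0032  0.7156]
(np.float64(0.7491), np.float64(0.2009), 0.284, np.int64(-22)) [-0.0406  0.1212 -0.0017] [-0.0207  0.0039  0.8044]
```

The force jumped to 47 N, so the arm is probably at its stop. Back off and look.

>>> drive_tool:
  deltas:
    - {"gripper": 110,"offset": [0,-0.014,0],"angular": [0,0,0]}
    - {"gripper": 110,"offset": [0,-0.014,0],"angular": [0,0,0]}
    - {"gripper": 110,"offset": [0,-0.014,0],"angular": [0,0,0]}

```text
t: 3.05
eef_pos: [0.6126, 0.2064, 0.2854]
tool_rot: [0.0, 0.613, 0.79, 0.001]
contact_force: [-0.0, -0.4, -0.3]
gripper_width: 0.571
grasp_force: 0.0
```

```bash
python3 -c "
from h import *
go()
a=optics.read_camera('top')[90:260,140:420];cv2.imwrite('pics/t2.png',cv2.resize(a,None,fx=2.8,fy=2.8,interpolation=2))"
```

```text
t 3.05 pos [0.6126 0.2064 0.2854] yaw 14.38 F [-0.  -0.4 -0.3] w 0.571 gf 0.0
```

View pics/t2.png

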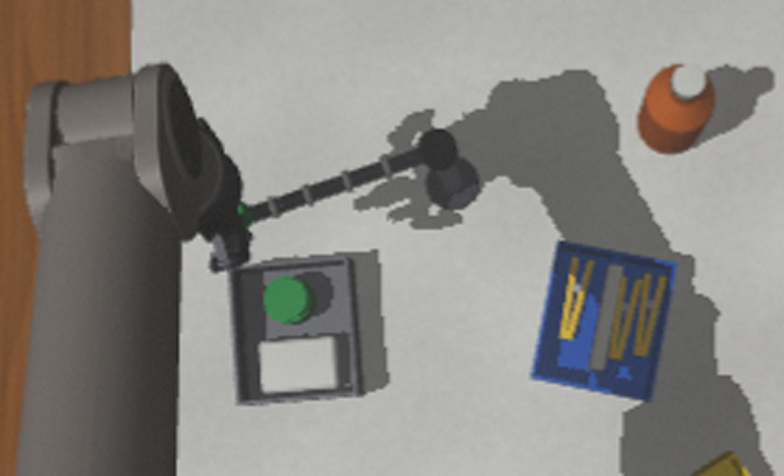

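The arm now points left, with the tube from the cap at crop (438,150) to the knob at (245,212), about 108° in world terms. The force rise fits the stop. Next is the blue tray.

>>> drive_tool:
  deltas:
    - {"gripper": 110,"offset": [0,0,-0.05],"angular": [0,0,0]}
    - {"gripper": 110,"offset": [0,0,-0.1],"angular": [0,0,0]}
    - {"gripper": 80,"offset": [0,0,-0.12],"angular": [0,0,0]}

```text
t: 3.4
eef_pos: [0.6142, 0.2053, 0.41]
tool_rot: [0.002, 0.614, 0.79, 0.003]
contact_force: [-0.1, -0.3, 0.5]
gripper_width: 0.69
grasp_force: 0.0
```

```bash
python3 -c "
from h import *
go((.514,-.1443,.28,78.7))"
```

```text
t 3.4 pos [0.6142 0.2053 0.41  ] yaw 14.28 F [-0.1 -0.3  0.5] w 0.69 gf 0.0
(0.514, -0.1443, 0.28, 78.7) [-0.3142 -0.1844  0.1282] [ 0.0098  0.0042 -1.4314]
```

>>> drive_tool:
  deltas:
    - {"gripper": 70,"offset": [-0.2,-0.12,0],"angular": [0,0,-0.8]}
    - {"gripper": 70,"offset": [-0.2,-0.12,0],"angular": [0,0,-0.8]}
    - {"gripper": 70,"offset": [-0.2,-0.12,0],"angular": [0,0,-0.8]}
    - {"gripper": 70,"offset": [-0.2,-0.12,0],"angular": [0,0,-0.8]}
    - {"gripper": 70,"offset": [-0.2,-0.12,0],"angular": [0,0,-0.8]}

```text
t: 3.9
eef_pos: [0.5446, -0.0222, 0.4052]
tool_rot: [0.001, 0.339, 0.941, 0.0]
contact_force: [-1.0, -0.5, 0.4]
gripper_width: 0.728
grasp_force: 0.0
```

```bash
python3 -c "
from h import *
go((.514,-.1443,.28,78.7))"
```

```text
t 3.9 pos [ 0.5446 -0.0222  0.4052] yaw 50.35 F [-1.  -0.5  0.4] w 0.728 gf 0.0
(0.514, -0.1443, 0.28, 78.7) [-0.0542 -0.1137  0.1251] [ 0.0012  0.0019 -0.63  ]
```

>>> drive_tool:
  deltas:
    - {"gripper": 70,"offset": [-0.054,-0.114,0.1],"angular": [0,0,-0.63]}
    - {"gripper": 70,"offset": [-0.054,-0.114,0.125],"angular": [0,0,-0.63]}
    - {"gripper": 70,"offset": [-0.054,-0.114,0.125],"angular": [0,0,-0.63]}
    - {"gripper": 70,"offset": [-0.054,-0.114,0.125],"angular": [0,0,-0.63]}
    - {"gripper": 70,"offset": [-0.054,-0.114,0.125],"angular": [0,0,-0.63]}

```text
t: 4.4
eef_pos: [0.5115, -0.1439, 0.2766]
tool_rot: [-0.003, 0.101, 0.995, -0.001]
contact_force: [-0.2, 1.0, 0.4]
gripper_width: 0.723
grasp_force: 0.0
```

>>> drive_tool:
  deltas:
    - {"gripper": 70,"offset": [0,0,0],"angular": [0,0,0]}

```text
t: 4.5
eef_pos: [0.5147, -0.1406, 0.2794]
tool_rot: [0.0, 0.1, 0.995, 0.0]
contact_force: [0.8, 0.5, 0.8]
gripper_width: 0.726
grasp_force: 0.0
```

```bash
python3 -c "
from h import *
go((.514,-.1443,.14,78.7))
a=optics.read_camera('side')[100:280,200:440];cv2.imwrite('pics/s3.png',cv2.resize(a,None,fx=3.2,fy=3.2,interpolation=2))"
```

```text
t 4.5 pos [ 0.5147 -0.1406  0.2794] yaw 78.52 F [0.8 0.5 0.8] w 0.726 gf 0.0
(0.514, -0.1443, 0.14, 78.7) [-0.     -0.0038  0.1394] [ 0.0003  0.0002 -0.004 ]
```

View pics/s3.png

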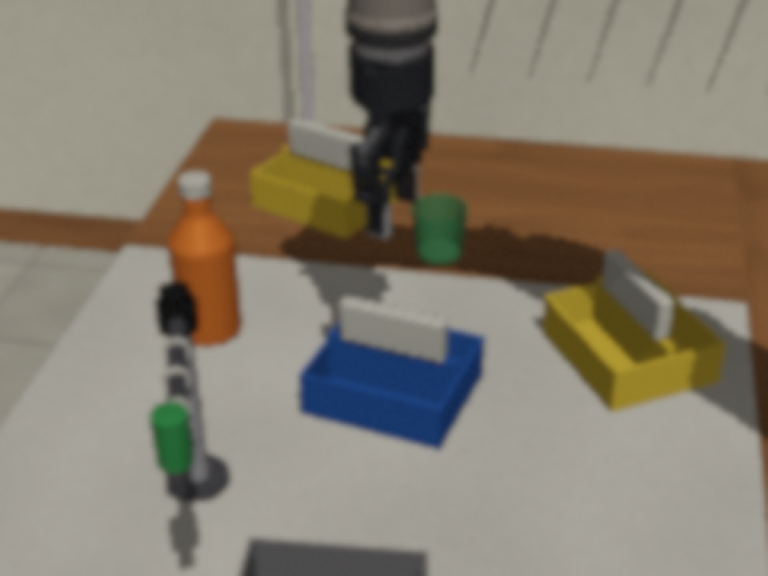

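The side crop shows the white bar, top-edge middle at (394,307), with the gripper hanging straight above. The arm stays left, knob at (172,410). Descending.

>>> drive_tool:
  deltas:
    - {"gripper": 70,"offset": [0,-0.003,0.04],"angular": [0,0,0]}
    - {"gripper": 70,"offset": [0,-0.003,0.08],"angular": [0,0,0]}
    - {"gripper": 70,"offset": [0,-0.003,0.12],"angular": [0,0,0]}
    - {"gripper": 70,"offset": [0,-0.003,0.135],"angular": [0,0,0]}
    - {"gripper": 70,"offset": [0,-0.003,0.135],"angular": [0,0,0]}

```text
t: 5.05
eef_pos: [0.514, -0.1421, 0.1433]
tool_rot: [-0.001, 0.098, 0.995, 0.0]
contact_force: [0.0, 0.3, -0.4]
gripper_width: 0.726
grasp_force: 0.0
```

>>> drive_tool:
  deltas:
    - {"gripper": 230,"offset": [0,0,0],"angular": [0,0,0]}
    - {"gripper": 255,"offset": [0,0,0],"angular": [0,0,0]}
    - {"gripper": 255,"offset": [0,0,0],"angular": [0,0,0]}
    - {"gripper": 255,"offset": [0,0,0],"angular": [0,0,0]}
    - {"gripper": 255,"offset": [0,0,0],"angular": [0,0,0]}
  grip_force: 50

```text
t: 5.55
eef_pos: [0.5148, -0.1438, 0.1457]
tool_rot: [0.002, 0.099, 0.995, 0.0]
contact_force: [-0.7, -0.2, 7.0]
gripper_width: 0.181
grasp_force: 50.3
```

```bash
python3 -c "
from h import *
go()"
```

```text
t 5.55 pos [ 0.5148 -0.1438  0.1457] yaw 78.63 F [-0.7 -0.2  7. ] w 0.181 gf 50.269761085510254
```

>>> drive_tool:
  deltas:
    - {"gripper": 255,"offset": [0,0,-0.015],"angular": [0,0,0]}
    - {"gripper": 255,"offset": [0,0,-0.03],"angular": [0,0,0]}
    - {"gripper": 255,"offset": [0,0,-0.035],"angular": [0,0,0]}
    - {"gripper": 255,"offset": [0,0,-0.035],"angular": [0,0,0]}

```text
t: 5.95
eef_pos: [0.5141, -0.1433, 0.1801]
tool_rot: [0.001, 0.099, 0.995, 0.0]
contact_force: [0.7, -0.1, -3.7]
gripper_width: 0.179
grasp_force: 49.3
```

```bash
python3 -c "
from h import *
go((.515,.03,.175,92.9),(.515,.045,.175,92.9))"
```

```text
t 5.95 pos [ 0.5141 -0.1433  0.1801] yaw 78.65 F [ 0.7 -0.1 -3.7] w 0.179 gf 49.26670432090759
(0.515, 0.03, 0.175, 92.9) [0.0332 0.1701 0.0051] [ 3.000e-04  2.400e-03 -3.166e-01]
(0.515, 0.045, 0.175, 92.9) [0.0362 0.1848 0.0051] [ 3.000e-04  2.400e-03 -3.166e-01]
```

>>> drive_tool:
  deltas:
    - {"gripper": 255,"offset": [0.006,0.03,0],"angular": [0,0,-0.08]}
    - {"gripper": 255,"offset": [0.014,0.07,0],"angular": [0,0,-0.16]}
    - {"gripper": 255,"offset": [0.022,0.11,0],"angular": [0,0,-0.24]}
    - {"gripper": 255,"offset": [0.029,0.148,0],"angular": [0,0,-0.32]}
    - {"gripper": 255,"offset": [0.033,0.168,0],"angular": [0,0,-0.32]}

```text
t: 6.45
eef_pos: [0.5138, 0.0319, 0.1784]
tool_rot: [-0.001, -0.03, 1.0, 0.001]
contact_force: [-0.4, -0.2, -5.0]
gripper_width: 0.178
grasp_force: 49.7
```

>>> drive_tool:
  deltas:
    - {"gripper": 255,"offset": [0,0,0.015],"angular": [0,0,0]}
    - {"gripper": 255,"offset": [0,0,0.025],"angular": [0,0,0]}
    - {"gripper": 255,"offset": [0,0,0.03],"angular": [0,0,0]}
    - {"gripper": 255,"offset": [0,0,0.03],"angular": [0,0,0]}

```text
t: 6.85
eef_pos: [0.5137, 0.0269, 0.148]
tool_rot: [-0.001, -0.026, 1.0, -0.0]
contact_force: [-0.1, 0.1, -3.6]
gripper_width: 0.181
grasp_force: 49.7
```

```bash
python3 -c "
from h import *
go((.515,.045,.145,92.9))
a=optics.read_camera('side')[170:350,220:400];cv2.imwrite('pics/s4.png',cv2.resize(a,None,fx=3.3,fy=3.3,interpolation=2))
a=optics.read_camera('top')[120:260,200:380];cv2.imwrite('pics/t4.png',cv2.resize(a,None,fx=4.2,fy=4.2,interpolation=2))
"
```

```text
t 6.85 pos [0.5137 0.0269 0.148 ] yaw 92.96 F [-0.1  0.1 -3.6] w 0.181 gf 49.676039814949036
(0.515, 0.045, 0.145, 92.9) [-0.0022  0.018   0.003 ] [-0.001  -0.0028  0.0014]
```

View pics/s4.png

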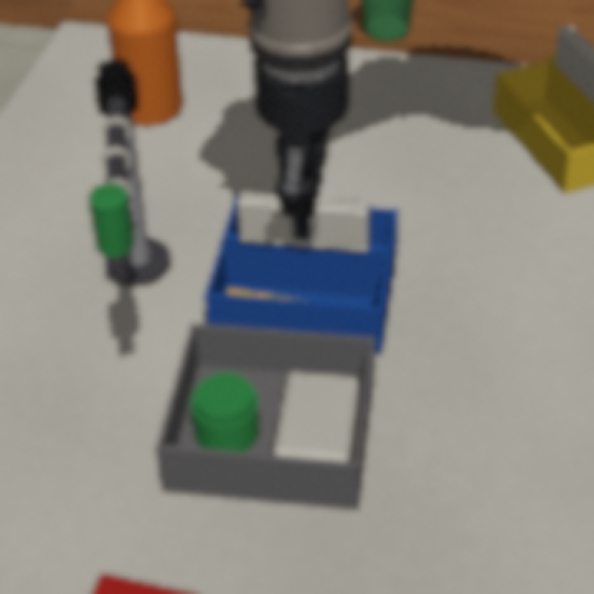

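The side crop shows the blue tray just behind the dock. Its near rim runs (208,291)–(383,305), the dock's far rim (192,327)–(377,340) and near rim (163,450)–(360,460). I'll compute the relative pose from these.

```bash
python3 -c "
from h import *
f=lambda c:plane('side',np.array(c)/3.3+[220-.35,170-.35],.05)[:,:2]
for c in [[(192,327),(377,340)],[(208,291),(383,305)],[(163,450),(360,460)]]:
    p=f(c);d=p[0]-p[1];print(p.round(4).tolist(),p.mean(0).round(4),'len',np.linalg.norm(d).round(4),'yaw',np.arctan2(d[1],d[0]).round(4))
"
```

```text
[[0.5885, 0.1349], [0.4394, 0.1221]] [0.514  0.1285] len 0.1497 yaw 0.0856
[[0.5869, 0.0919], [0.4408, 0.0821]] [0.5139 0.087 ] len 0.1464 yaw 0.0674
[[0.575, 0.26], [0.4325, 0.2423]] [0.5038 0.2512] len 0.1436 yaw 0.1232
```

>>> drive_tool:
  deltas:
    - {"gripper": 255,"offset": [0,0.008,0.001],"angular": [0,0,0]}
    - {"gripper": 255,"offset": [0,0.016,0.002],"angular": [0,0,0]}
    - {"gripper": 255,"offset": [0,0.02,0.003],"angular": [0,0,0.01]}
    - {"gripper": 255,"offset": [0,0.023,0.003],"angular": [0,0,0.01]}
    - {"gripper": 255,"offset": [0,0.023,0.003],"angular": [0,0,0]}

```text
t: 7.45
eef_pos: [0.5132, 0.0516, 0.146]
tool_rot: [-0.0, -0.027, 1.0, 0.0]
contact_force: [-0.3, -0.1, -3.6]
gripper_width: 0.182
grasp_force: 49.8
```

>>> drive_tool:
  deltas:
    - {"gripper": 255,"offset": [0,0.003,0],"angular": [0,0,0]}
    - {"gripper": 255,"offset": [0,0.006,0],"angular": [0,0,0]}
    - {"gripper": 255,"offset": [0,0.006,0],"angular": [0,0,0]}

```text
t: 7.75
eef_pos: [0.5131, 0.0557, 0.1461]
tool_rot: [0.0, -0.027, 1.0, -0.001]
contact_force: [0.7, -3.4, -2.6]
gripper_width: 0.18
grasp_force: 50.0
```

>>> drive_tool:
  deltas:
    - {"gripper": 255,"offset": [0,0.003,0],"angular": [0,0,0]}
    - {"gripper": 255,"offset": [0,0.003,0],"angular": [0,0,0]}
    - {"gripper": 255,"offset": [0,0.003,0.0015],"angular": [0,0,0]}
    - {"gripper": 255,"offset": [0,0.003,0.003],"angular": [0,0,0]}

```text
t: 8.15
eef_pos: [0.5133, 0.0559, 0.1456]
tool_rot: [0.0, -0.025, 1.0, -0.001]
contact_force: [-16.2, -12.2, 49.7]
gripper_width: 0.177
grasp_force: 57.9
```

```bash
python3 -c "
from h import *
go();print(bot.get_obs()['torque'])
"
```

```text
t 8.15 pos [0.5133 0.0559 0.1456] yaw 92.91 F [-16.2 -12.2  49.7] w 0.177 gf 57.922890186309814
[-2.55028374  2.91387852  0.56223732]
```

>>> drive_tool:
  deltas:
    - {"gripper": 255,"offset": [0,0,-0.002],"angular": [0,0,-0.01]}
    - {"gripper": 255,"offset": [0,0.001,-0.0023],"angular": [0,0,-0.01]}
    - {"gripper": 255,"offset": [0,0.001,-0.0023],"angular": [0,0,-0.01]}

```text
t: 8.45
eef_pos: [0.5138, 0.0571, 0.146]
tool_rot: [0.001, -0.03, 1.0, -0.002]
contact_force: [0.1, -12.2, 2.0]
gripper_width: 0.179
grasp_force: 51.4
```

```bash
python3 -c "
from h import *
go();print(bot.get_obs()['torque'])
"
```

```text
t 8.45 pos [0.5138 0.0571 0.146 ] yaw 93.41 F [  0.1 -12.2   2. ] w 0.179 gf 51.41720652580261
[-2.64639685 -0.33639686  0.59817609]
```

>>> drive_tool:
  deltas:
    - {"gripper": 255,"offset": [0,0,0],"angular": [0,0,-0.01]}
    - {"gripper": 255,"offset": [0,0,0],"angular": [0,0,-0.02]}
    - {"gripper": 255,"offset": [0,0,0],"angular": [0,0,-0.02]}

```text
t: 8.75
eef_pos: [0.5139, 0.0571, 0.146]
tool_rot: [0.001, -0.036, 0.999, -0.002]
contact_force: [1.3, -11.4, 1.1]
gripper_width: 0.179
grasp_force: 50.6
```

```bash
python3 -c "
from h import *
go();print(bot.get_obs()['torque'])
"
```

```text
t 8.75 pos [0.5139 0.0571 0.146 ] yaw 94.17 F [  1.3 -11.4   1.1] w 0.179 gf 50.56005120277405
[-2.47844365 -0.4026597  -0.09108852]
```

>>> drive_tool:
  deltas:
    - {"gripper": 150,"offset": [0,0,0],"angular": [0,0,0]}
    - {"gripper": 120,"offset": [0,0,0],"angular": [0,0,0]}
    - {"gripper": 100,"offset": [0,0,0],"angular": [0,0,0]}
    - {"gripper": 100,"offset": [0,0,-0.04],"angular": [0,0,0]}
    - {"gripper": 100,"offset": [0,0,-0.08],"angular": [0,0,0]}

```text
t: 9.25
eef_pos: [0.5119, 0.0612, 0.2254]
tool_rot: [-0.001, -0.039, 0.999, -0.0]
contact_force: [0.8, 0.0, -0.2]
gripper_width: 0.61
grasp_force: 0.0
```

>>> drive_tool:
  deltas:
    - {"gripper": 150,"offset": [0,-0.05,-0.05],"angular": [0,0,0]}
    - {"gripper": 200,"offset": [0,-0.1,-0.08],"angular": [0,0,0]}
    - {"gripper": 255,"offset": [0,-0.14,-0.08],"angular": [0,0,0]}
    - {"gripper": 255,"offset": [0,-0.19,-0.08],"angular": [0,0,0]}
    - {"gripper": 255,"offset": [0,-0.2,-0.08],"angular": [0,0,0]}

```text
t: 9.75
eef_pos: [0.5279, -0.1428, 0.3067]
tool_rot: [0.001, -0.036, 0.999, -0.001]
contact_force: [1.1, 0.4, -0.2]
gripper_width: 0.006
grasp_force: 0.0
```

```bash
python3 -c "
from h import *
go()
a=optics.read_camera('top')[120:260,200:380];cv2.imwrite('pics/t5.png',cv2.resize(a,None,fx=4.2,fy=4.2,interpolation=2))
a=optics.read_camera('side')[190:350,240:380];cv2.imwrite('pics/s5.png',cv2.resize(a,None,fx=3.6,fy=3.6,interpolation=2))
"
```

```text
t 9.75 pos [ 0.5279 -0.1428  0.3067] yaw 94.18 F [ 1.1  0.4 -0.2] w 0.006 gf 0.0
```

View pics/t5.png

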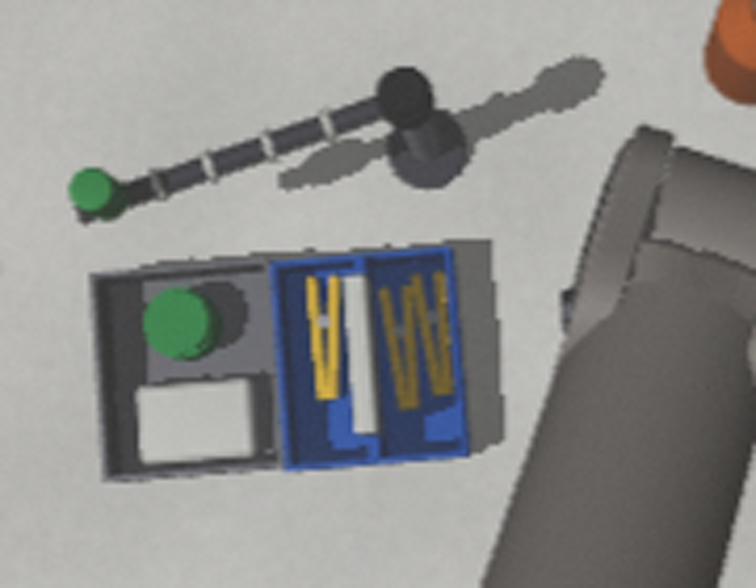

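View pics/s5.png

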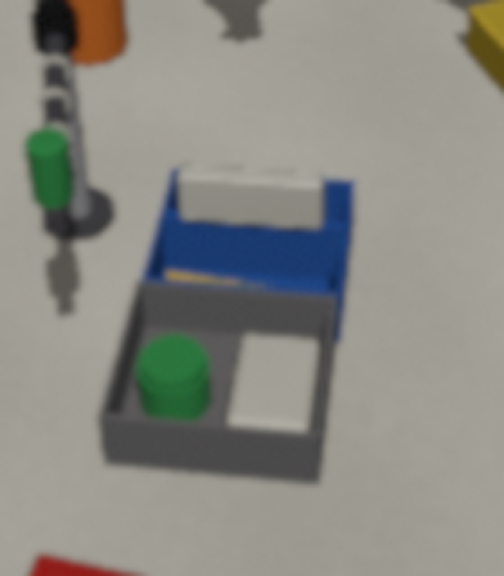

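The top crop shows the blue tray against the dock, with their joint line running (269,262) to (285,470). The ends line up within a couple of pixels, all three pegs are inside, and the arm points left. To make sure it is square and gap-free, I'll push low and centrally on the blue tray's right wall with closed fingers.

```bash
python3 -c "
from h import *
go((.5215,-.065,.2,94),(.5215,-.065,.105,94),(.5198,-.035,.105,94))"
```

```text
t 9.85 pos [ 0.5277 -0.1429  0.306 ] yaw 94.02 F [0.3 0.6 0.4] w -0.006 gf 0.0
(0.5215, -0.065, 0.2, 94) [0.0008 0.0783 0.1059] [-0.0021  0.0017  0.0005]
(0.5215, -0.065, 0.105, 94) [0.0009 0.0785 0.2009] [-0.0021  0.0017  0.0005]
(0.5198, -0.035, 0.105, 94) [0.0005 0.1085 0.2008] [-0.0021  0.0017  0.0005]
```

>>> drive_tool:
  deltas:
    - {"gripper": 255,"offset": [0,0.03,0.04],"angular": [0,0,0]}
    - {"gripper": 255,"offset": [0,0.06,0.08],"angular": [0,0,0]}
    - {"gripper": 255,"offset": [0.001,0.078,0.12],"angular": [0,0,0]}
    - {"gripper": 255,"offset": [0.001,0.078,0.165],"angular": [0,0,0]}
    - {"gripper": 255,"offset": [0.001,0.078,0.2],"angular": [0,0,0]}

```text
t: 10.35
eef_pos: [0.5203, -0.0579, 0.1029]
tool_rot: [-0.001, -0.04, 0.999, 0.001]
contact_force: [-0.2, 0.5, 0.4]
gripper_width: 0.001
grasp_force: 0.0
```

>>> drive_tool:
  deltas:
    - {"gripper": 255,"offset": [0,0.012,0],"angular": [0,0,0]}
    - {"gripper": 255,"offset": [0,0.024,0],"angular": [0,0,0]}
    - {"gripper": 255,"offset": [0,0.03,0],"angular": [0,0,0]}
    - {"gripper": 255,"offset": [0,0.034,0],"angular": [0,0,0]}
    - {"gripper": 255,"offset": [0,0.036,0],"angular": [0,0,0]}

```text
t: 10.85
eef_pos: [0.5191, -0.0241, 0.1067]
tool_rot: [0.001, -0.039, 0.999, 0.0]
contact_force: [0.2, 0.5, -0.3]
gripper_width: 0.001
grasp_force: 0.0
```

>>> drive_tool:
  deltas:
    - {"gripper": 255,"offset": [0,0.003,0],"angular": [0,0,0]}
    - {"gripper": 255,"offset": [0,0.006,0],"angular": [0,0,0]}
    - {"gripper": 255,"offset": [0,0.006,0],"angular": [0,0,0]}

```text
t: 11.15
eef_pos: [0.5185, -0.0216, 0.1062]
tool_rot: [0.001, -0.037, 0.999, -0.001]
contact_force: [-0.1, -6.2, 5.5]
gripper_width: -0.002
grasp_force: 3.3
```

>>> drive_tool:
  deltas:
    - {"gripper": 255,"offset": [0,0.002,0],"angular": [0,0,0]}
    - {"gripper": 255,"offset": [0,0.003,0],"angular": [0,0,0]}
    - {"gripper": 255,"offset": [0,0.003,0],"angular": [0,0,0]}

```text
t: 11.45
eef_pos: [0.5184, -0.0212, 0.1062]
tool_rot: [0.002, -0.036, 0.999, -0.003]
contact_force: [0.9, -11.9, 3.4]
gripper_width: 0.001
grasp_force: 6.7
```

>>> drive_tool:
  deltas:
    - {"gripper": 255,"offset": [0,0.003,0],"angular": [0,0,0]}
    - {"gripper": 255,"offset": [0,0.004,0],"angular": [0,0,0]}
    - {"gripper": 255,"offset": [0,-0.01,0],"angular": [0,0,0]}
    - {"gripper": 255,"offset": [0,-0.05,0],"angular": [0,0,0]}
    - {"gripper": 255,"offset": [0,-0.06,-0.05],"angular": [0,0,0]}

```text
t: 11.95
eef_pos: [0.5186, -0.0802, 0.1503]
tool_rot: [-0.005, -0.035, 0.999, -0.001]
contact_force: [0.5, -0.2, 0.9]
gripper_width: -0.006
grasp_force: 0.0
```

>>> drive_tool:
  deltas:
    - {"gripper": 255,"offset": [0,-0.03,-0.05],"angular": [0,0,0]}
    - {"gripper": 255,"offset": [0,-0.06,-0.09],"angular": [0,0,0]}
    - {"gripper": 255,"offset": [0,-0.08,-0.13],"angular": [0,0,0]}
    - {"gripper": 255,"offset": [0,-0.08,-0.17],"angular": [0,0,0]}
    - {"gripper": 255,"offset": [0,-0.08,-0.17],"angular": [0,0,0]}

```text
t: 12.45
eef_pos: [0.5304, -0.158, 0.3303]
tool_rot: [0.005, -0.037, 0.999, -0.001]
contact_force: [-0.2, 1.0, -0.0]
gripper_width: 0.002
grasp_force: 0.0
```

```bash
python3 -c "
from h import *
go()
im=optics.read_camera('top');cv2.imwrite('pics/t6.png',cv2.resize(im[170:245,210:320],None,fx=7,fy=7,interpolation=2))
"
```

```text
t 12.45 pos [ 0.5304 -0.158   0.3303] yaw 94.23 F [-0.2  1.  -0. ] w 0.002 gf 0.0
```

View pics/t6.png

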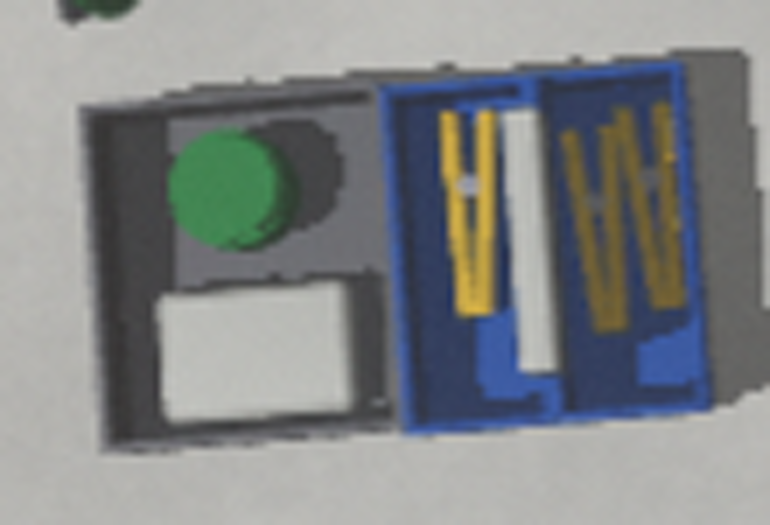

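The crop shows the trays butted with no visible gap along (378,88)–(402,433) and the end edges continuous. One numeric check of the corners:

```bash
python3 -c "
from h import *
f=lambda c:plane('top',np.array(c)/7+[210-.43,170-.43],.05)[:,:2]
for n,c in [('dock',[(80,107),(378,90),(398,432),(105,450)]),('blue',[(381,88),(684,62),(712,408),(404,433)])]:
    p=f(c)
    print(n,p.mean(0).round(4),'xdir',[np.arctan2(*(p[b]-p[a])[::-1]).round(4) for a,b in((3,0),(2,1))],'ydir',[(np.arctan2(*(p[b]-p[a])[::-1])-np.pi/2).round(4) for a,b in((1,0),(2,3))],np.linalg.norm(p-np.roll(p,-1,0),axis=1).round(4))
im=optics.read_camera('top');g=cv2.cvtColor(im,cv2.COLOR_BGR2HSV)
m=cv2.inRange(g,(105,110,30),(130,255,255));m[:170]=0;m[245:]=0;m[:,:255]=0;m[:,320:]=0
print(cv2.minAreaRect(cv2.findNonZero(m)))
k=cv2.inRange(g,(55,100,30),(90,255,255));k[:150]=0;k[172:]=0;k[:,:205]=0;k[:,240:]=0
p=cv2.findNonZero(k).reshape(-1,2).mean(0);q=plane('top',[p],.24)[0];print('knob',q,np.degrees(np.arctan2(q[1]-.017,q[0]-.6705)))
"
```

```text
dock [0.507  0.1885] xdir [np.float64(0.0787), np.float64(0.0571)] ydir [np.float64(0.0434), np.float64(0.05)] [0.1286 0.1465 0.1254 0.1475]
blue [0.5148 0.0578] xdir [np.float64(0.0652), np.float64(0.0719)] ydir [np.float64(0.0718), np.float64(0.0699)] [0.1305 0.1482 0.1315 0.1479]
((287.2615051269531, 205.0190887451172), (49.84077072143555, 43.74026107788086), 85.42607879638672)
knob [0.60894584 0.20848122 0.24      ] 107.82068582253677
```

```bash
python3 -c "
from h import *
print(bot.hand_in())"
```

```text
the job is handed in; nothing more can be done
None
```

I swung the hanging arm left until it hit its stop and butted the blue tray against the grey tray's right side, then handed the job in. From the last camera check, the trays are parallel to about 0.013 rad with their ends lined up. No gap shows, all three pegs are inside, and I saw no sign that the bottle, cup or brush moved. The hand-in call gave no verdict.

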